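# Change the stone in a spring-stop whetstone holder

### The job

Change the stone in the whetstone holder: slide the jaw open, lift the short pocket stone out of the channel and lay it flat on a clear patch of the quartz, then lay the plain, smooth 150 mm whetstone (not the ribbed flattening stone) flat in the channel between the guide rails with its end up against the sprung stop. Slide the jaw back against it until it is held tight with the sprung stop pushed in to about half its travel or further, let go, and leave everything else where it is; set the stones down, do not drop them.

Things in the scene. Friction and masses are not known exactly. Their poses are not given: they have to be found in the camera images.
- whetstone: the whetstone to clamp: a plain, smooth-faced brick of grey stone, 150 long (its x) x 50 wide (y) x 25 mm high (z), about 0.43 kg, loose, lying flat on the counter on its broad face. Origin: centre of its underside. Either broad face may end up, and either end may go to the stop.
- whetstone_mid (a point): the centre of the whetstone's volume, 12.5 mm above its underside
- holder: the whetstone holder, an aluminium bench clamp fixed to the counter. Origin: on the counter under the channel; x runs along the channel towards the sprung stop, z up. Its base is 84 mm wide and reaches from x = -160 to +140 mm. The sprung stop is at the +x end, in front of an end bracket at x = 118 to 138 mm, 48 mm high; the sliding jaw is at the -x end.
- channel (a point): a point on the channel's flat floor, 20 mm above the counter, over the holder's origin. Two straight steel guide rails beside the floor, from x = -155 to +85 mm of the holder, are 56 mm apart inside (3 mm free each side of the stone) and 6 mm thick; their tops are 28 mm above the counter, so a seated stone stands 17 mm clear above them.
- stop_face (a point): the middle of the sprung stop's rubber face, 31 mm above the counter, that the stone's end bears on. The stop is a block 50 mm wide, its top 41 mm above the counter. At rest its face is at x = +80 mm of the holder; it gives towards +x.
- stop (a joint): how far the sprung stop is pushed in, m: 0 at rest, 0.012 hard in. The spring pushes back with about 2 N at the start and 6 N hard in; pushing it hard in does no harm.
- jaw (a joint): position of the sliding jaw, m; grows as the jaw slides open, away from the stop (to the holder's -x): from -0.030 to 0.040 at the end of its slide. Its face is at x = -(62 mm + this value) of the holder, so the stone has room between jaw and resting stop only above 0.008. It drags with about 9 N and stays where it is left, also against the spring.
- jaw_grip (a point): in the middle of the jaw's upright black grip tab, 57.5 mm above the counter, 42 mm behind the jaw's face. The tab is 12 mm thick along the channel, 44 mm wide across it, and stands free from 38 to 69 mm above the counter. The jaw's flat saddle, 78 mm wide, top 37.5 mm up, reaches 38 mm in front of the tab's middle and 14 mm behind it.
- jaw_face (a point): the middle of the jaw's face that bears on the stone's other end, 31.5 mm above the counter; the block behind it is 41.5 mm high
- flattening_stone: bystander: grey flattening stone with cross ribs and grooves on its top, 180 x 60 x 24 mm, loose, x along it, origin under its centre. The whetstone, this and the spoon rest swap places from start to start.
- pocket_stone: the short pocket stone to take out: plain grey brick, 100 long (its x) x 36 wide (y) x 22 mm high (z), about 0.18 kg, loose, left lying loosely in the holder's channel between jaw and stop, roughly in line with it, standing 14 mm above the guide rails. Origin: centre of its underside.
- turner: bystander: black plastic slotted turner lying flat, from 165 mm behind its origin (handle end) to 160 mm ahead of it (blade edge, 80 mm wide) along its x, 22 mm high
- tongs: bystander: steel tongs lying flat, from 127 mm behind the origin to 120 mm ahead of it along x, up to 70 mm wide, 26 mm high
- spoon_rest: bystander: blue ceramic spoon rest: bowl of 50 mm radius centred 30 mm ahead of the origin along x, handle to 102 mm behind it, 20 mm high
- salt_cellar: bystander: round glass salt cellar with a hinged steel lid, 78 mm across and 65 mm high, origin under its centre
- pot_stand: bystander: square slatted wooden pot stand, 170 x 170 x 20 mm, origin under its centre
- pepper_mill: bystander: turned dark wooden pepper mill standing upright, 54 mm across its foot and 172 mm tall, origin under its centre
- spice_jar: bystander: round glass spice jar with a steel screw cap, 60 mm across and 95 mm tall, standing upright, origin under its centre
Mind the look-alikes: they are no part of the job. What is shaped like the pocket_stone but yellow is not meant. Leave any blue look-alike of the whetstone alone.

How it is judged:
By the outcome, as a careful person would: the job done as asked, in the order asked, and still so for the second after the job is handed in, with the robot touching nothing.
It also fails if it takes over 72 s, if anything falls off the work surface, if the arm or the gripper's body presses on something with over 40 N, if the wrist force passes 120 N, or if a joint passes its speed limit or range.

### The arm

A 7-joint arm with a two-finger parallel gripper is mounted at the origin on the work surface. World frame = base frame: x ahead of the robot, y to its left, z up, the work surface at z = 0. Lengths are in m, angles in rad, forces in N, time in s.
With the tool pointing down it reaches from about 0.4 to 0.85 m from the base axis. Payload 10.4 kg.
Tool frame: the origin (TCP) lies at the centre of the arm's flange, where the gripper is bolted on; the fingertips stand ahead of it and the grasp point (between the pads) lies 164 mm ahead of it (tip_extent is the z of the fingertips in the tool frame, in m); z points along the fingers, y is the line along which they close (so a half turn about z gives the same grasp; the last joint's range is limited). The gripper opens to 87 mm and grips with 3 to 60 N. Pads are 19 mm wide; open, the fingers measure 117 mm over their backs; the gripper's body (75 mm by 190 mm) begins 51 mm behind the grasp point.
Start: joints at [1.156, 0.332, -0.065, 1.46, 0.022, 1.35, -0.088], TCP at [0.239, -0.578, 0.405] pointing down, gripper open.
Joint ranges: [-2.6, 2.6], [-0.5, 2.12], [-1.47, 1.34], [0.16, 2.42], [-1.27, 4.41], [0.06, 2.06], [-2.6, 2.6]. Speed limits (rad/s): [2.22, 2.22, 2.79, 2.79, 3.14, 3.14, 3.14].

### API

Orientations are given as a rotation vector (axis times angle).
In Python, from station import get_state, snapshot, camera_model, finish_job, tip_extent gives the robot as it stands.
- The arm moves only by the tool carry_out, never from a script. Its argument "commands" is a list that holds one entry, the list of rows, each a list of 6 numbers: the shift along the tool's x, y, z in units of 0.25 m (1.0 is 0.25 m), then the turn, a rotation vector about the tool's x, y, z in units of 1.5 rad (1.0 is 1.5 rad). In form: [[[dx, dy, dz, ax, ay, az], ...]]. A call has exactly 5 rows; each row is the pose to reach, as a shift and turn from the pose commanded when the call began, along the tool's axes at that moment; what a row does not reach only later rows make up. A row lasts 1/8 s, in which the tool goes at most 62.5 mm and 10.7 degrees, less where a joint would pass 70% of its speed; a pose out of reach is approached as far as the arm can. A call with a number of a shift or a turn outside -1 to 1 is refused whole. A call with a gripper value outside its range is refused whole. "fingers" is the gripper's target within -1 to 1 (fully open at 1, half-way at 0, shut at -1), set as the call begins (left out, the last holds). The fingers move at their own pace and stop on an object; "newtons" is the grip in N (left out, the last holds). Time passes only in rows, so rows that repeat a pose let the fingers close, or fill a call up. It gives the time, the measured TCP pose, the force, the opening and the grip force at its end, in the units of the state.
- get_state(): the state, without advancing time (a new reading comes with each control period).
- snapshot(name): name is "scene" or "top" or "wrist"; returns the picture (420x560x3 uint8, blue, green, red); there is no depth.
- camera_model(name): a dict with "K" (3x3 intrinsics, pixels), "k1" (the pictures are not rectified: a ray, as slopes to the right and down, at radius r is drawn at 1 + k1 r^2 times it, then the intrinsics apply), "R" (3x3) and "t" (3): a world point X has camera coordinates R X + t. Camera axes: x right, y down, z forward; pixel columns grow to the right and rows downward; lengths in m; the calibration is good to about 2 mm. A picture is of the moment at which its call begins: read the wrist's pose just before it. camera_model takes no time and is no camera call; for the wrist camera it gives the pose at the moment of the call.
- finish_job(): hands the job in; it is judged then, once.
The state is a dict: "time_s": time; "joint_positions": joint angles; "qvel": joint speeds; "tau": joint torques, N m; "eef_pos": TCP position; "tool_rot": TCP orientation; "contact_force": force on the tool from outside, world axes, zero at the start; "moment": the same for the moment, N m; "finger_gap": finger opening in m; "grip_force": force on a finger pad.
Only numpy, scipy, OpenCV 4.12 (cv2) and the standard library are available. Lean on these libraries where they do the work, as an engineer would, in place of code of your own. Each camera call takes 0.05 s, during which the arm holds its last target. There are 200 camera calls.

## Working session

There is one attempt and no reset: what is moved stays moved. The work goes in short steps, Python scripts to look and compute and a tool call to move; the robot and the scene stay as the last step left them, time stands still between calls to the robot, and variables do not carry over. Pictures are saved under pics/ and viewed, at most 10 in all, crops included, and the job is handed in when it is done.

Besides the shell and the picture viewer there is one more tool, called as name(argument=value, ...) on one line, values as JSON. carry_out: Moves the arm, as the interface text tells. Its arguments: {"type":"object","properties":{"commands":{"type":"array"},"fingers":{"type":"number"},"newtons":{"type":"number"}},"required":["commands"]}

```bash
mkdir -p pics; ls; python3 - <<'E'
from station import *
import cv2
s=get_state();print(s['eef_pos'],s['tool_rot'],s['finger_gap'],tip_extent)
for n in('scene','top'):
    cv2.imwrite(f'pics/{n}0.png',snapshot(n));m=camera_model(n);print(n,m)
E
```

```text
pics
[ 0.23857137 -0.57751837  0.40393256] [-3.08010180e+00 -6.11157650e-01  6.12323276e-04] 0.08719376704723421 0.1822
scene {'K': array([[488.12767375,   0.        , 278.53399089],
       [  0.        , 488.12767375, 207.23364816],
       [  0.        ,   0.        ,   1.        ]]), 'k1': -0.11082586982021646, 'R': array([[-0.77874722,  0.62733636, -0.00136257],
       [ 0.45098663,  0.55832214, -0.6963386 ],
       [-0.43607777, -0.54288625, -0.71771213]]), 't': array([ 0.4505917 , -0.19530814,  1.61402618])}
top {'K': array([[404.04922247,   0.        , 284.9043604 ],
       [  0.        , 404.04922247, 204.33828822],
       [  0.        ,   0.        ,   1.        ]]), 'k1': -0.07305118448886815, 'R': array([[-0.02009613, -0.99979037,  0.00391879],
       [-0.98266093,  0.01902891, -0.18443261],
       [ 0.18431938, -0.00755723, -0.98283735]]), 't': array([-0.04132311,  0.56760511,  0.89086603])}
```

View pics/top0.png

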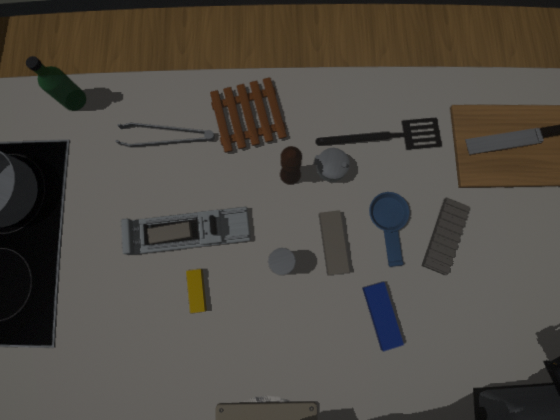

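View pics/scene0.png

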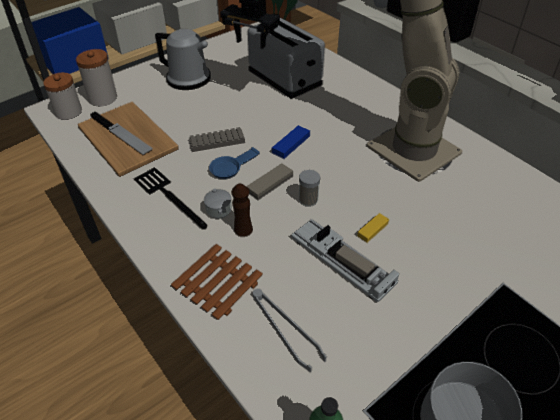

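The top view shows the holder at about (190,230), with its stop to the left (125,235) and the jaw tab at (213,225). The pocket stone is at (168,233), the whetstone at (335,242) and the ribbed stone at (446,236). I'll enlarge a crop for precise pixel positions.

```bash
cat > h.py <<'E'
import numpy as np, cv2
from station import *
def ray(m,u,v):
    K=m['K'];x=np.array([(u-K[0,2])/K[0,0],(v-K[1,2])/K[1,1]])
    y=x.copy()
    for _ in range(20): y=x/(1+m['k1']*(y@y))
    d=m['R'].T@np.array([y[0],y[1],1.]); c=-m['R'].T@m['t']; return c,d
def at(m,u,v,z):
    c,d=ray(m,u,v); return c+d*(z-c[2])/d[2]
def proj(m,X):
    p=m['R']@np.asarray(X,float)+m['t'];x=p[:2]/p[2];x=x*(1+m['k1']*(x@x));return m['K'][:2,:2]@x+m['K'][:2,2]
E
python3 - <<'E'
import cv2,numpy as np
a=cv2.imread('pics/top0.png')
b=cv2.resize(a[195:285,110:360],None,fx=3.2,fy=3.2,interpolation=cv2.INTER_CUBIC)
b=cv2.convertScaleAbs(b,alpha=1.4,beta=20)
for i in range(0,250,10): cv2.putText(b,str(110+i),(int(i*3.2),8),0,.28,(0,0,255)); cv2.line(b,(int(i*3.2),10),(int(i*3.2),16),(0,0,255))
for i in range(0,90,10): cv2.putText(b,str(195+i),(0,int(i*3.2)+4),0,.28,(0,0,255))
cv2.imwrite('pics/c1.png',b)
E
```

```text
(no output)
```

View pics/c1.png

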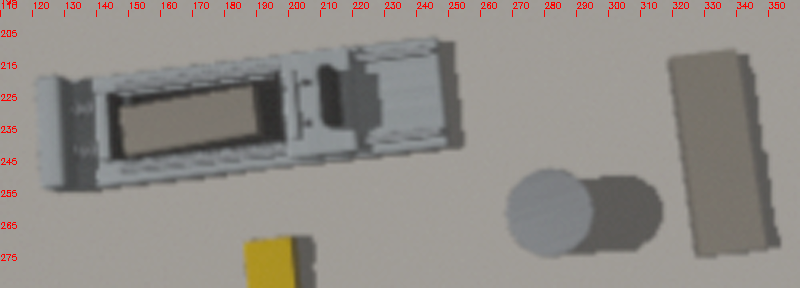

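The crop shows these corners, in crop pixels:
- **Bracket outer edge:** (36,78) to (45,190)
- **Base end:** (441,38) to (446,148)
- **Tab top:** about (330,97)
- **Pocket stone top:** (120,105), (254,86), (258,132), (122,155)
- **Whetstone top:** (669,59), (737,50), (766,247), (696,256)

```bash
python3 - <<'E'
from h import *
m=camera_model('top')
P=lambda x,y,z:at(m,110+x/3.2,195+y/3.2,z)
np.set_printoptions(precision=4,suppress=True)
for n,z,c in [('pocket',.042,[(120,105),(254,86),(258,132),(122,155)]),('whet',.025,[(669,59),(737,50),(766,247),(696,256)]),
 ('bracket',.048,[(36,78),(45,190)]),('base',.015,[(441,38),(446,148)]),('tab',.069,[(319,66),(338,66),(341,126),(322,128)]),('jar',.095,[(507,212),(593,212)]),('yellow',.02,[(246,240),(294,236)])]:
    q=np.array([P(x,y,z) for x,y in c])[:,:2]
    print(n,q.mean(0),[round(float(np.hypot(*(q[i]-q[i-1]))),4) for i in range(len(q))])
    for i in range(len(q)-1): d=q[i+1]-q[i];print('   ang',np.degrees(np.arctan2(d[1],d[0])).round(1),q[i])
s=get_state();print(s['eef_pos'],camera_model('wrist'))
from scipy.spatial.transform import Rotation as R
print(R.from_rotvec(s['tool_rot']).as_matrix())
E
```

```text
pocket [0.5072 0.2208] [0.037, 0.1, 0.0342, 0.1011]
   ang -82.9 [0.5187 0.2721]
   ang -173.8 [0.5311 0.1729]
   ang 98.7 [0.4971 0.1692]
whet [ 0.4778 -0.1673] [0.1469, 0.0517, 0.1474, 0.0519]
   ang -83.5 [ 0.5481 -0.1342]
   ang -174.2 [ 0.554  -0.1856]
   ang 95.9 [ 0.4073 -0.2005]
bracket [0.4979 0.3284] [0.083, 0.083]
   ang -172.5 [0.539  0.3338]
base [0.5274 0.0357] [0.0837, 0.0837]
   ang -177.7 [0.5693 0.0374]
tab [0.5187 0.112 ] [0.0446, 0.0136, 0.0432, 0.0136]
   ang -91.1 [0.5407 0.1202]
   ang -176.6 [0.5405 0.1065]
   ang 95.0 [0.4974 0.1039]
jar [ 0.433  -0.0431] [0.0585, 0.0585]
   ang -91.1 [ 0.4335 -0.0138]
yellow [0.4209 0.1638] [0.0356, 0.0356]
   ang -86.1 [0.4197 0.1816]
[ 0.2386 -0.5775  0.4041] {'K': array([[350.7182,   0.    , 281.545 ],
       [  0.    , 350.7182, 210.2447],
       [  0.    ,   0.    ,   1.    ]]), 'k1': -0.0910680426318299, 'R': array([[ 0.3806, -0.9248, -0.0001],
       [-0.884 , -0.3638,  0.2936],
       [-0.2716, -0.1117, -0.9559]]), 't': array([-0.6244, -0.0353,  0.3906])}
[[ 0.9242  0.3819 -0.0005]
 [ 0.3819 -0.9242  0.0011]
 [-0.     -0.0012 -1.    ]]
```

```bash
cat >> h.py <<'E'
from scipy.spatial.transform import Rotation as Ro
def down(a): # tool z down, tool y at world angle a (deg)
    y=np.array([np.cos(np.radians(a)),np.sin(np.radians(a)),0]);z=np.array([0,0,-1.]);return np.c_[np.cross(y,z),y,z]
def rel(p,a,frm=None):
    """units of shift and turn to target; frm=(pos,angle) else measured"""
    if frm is None: s=get_state();p0=s['eef_pos'];R0=Ro.from_rotvec(s['tool_rot']).as_matrix()
    else: p0,R0=np.array(frm[0]),down(frm[1])
    d=R0.T@(np.array(p)-p0)/.25; w=Ro.from_matrix(R0.T@down(a)).as_rotvec()/1.5
    return np.r_[d,w].round(4)
E
python3 - <<'E'
from h import *
np.set_printoptions(precision=4,suppress=True)
m=camera_model('top')
for n,u,v,z in [('tongs R',212,135,.02),('tongs Lbot',122,143,.02),('mill foot',290,178,.0),('mill top',291,155,.172),('salt top',333,163,.065),('spoon',390,212,.02),('clear',165,180,0),('bottle',70,100,0)]: print(n,at(m,u,v,z))
print(rel([.519,.112,.404],-84.25))
s=get_state();R0=Ro.from_rotvec(s['tool_rot']).as_matrix()
wm=camera_model('wrist');c=-wm['R'].T@wm['t'];print('cam in tool',R0.T@(c-s['eef_pos']),R0.T@wm['R'].T)
E
```

```text
tongs R [0.7534 0.1266 0.02  ]
tongs Lbot [0.7381 0.3547 0.02  ]
mill foot [ 0.6433 -0.067   0.    ]
mill top [ 0.6488 -0.0664  0.172 ]
salt top [ 0.6613 -0.1677  0.065 ]
spoon [ 0.549  -0.3072  0.02  ]
clear [0.6446 0.2469 0.    ]
bottle [0.8705 0.5138 0.    ]
[ 2.0897 -2.1208  0.0028 -0.0008  0.0002  0.1943]
cam in tool [ 0.0801 -0.0003  0.0204] [[-0.0014 -0.9559 -0.2936]
 [ 1.     -0.0017  0.0007]
 [-0.0012 -0.2936  0.9559]]
```

carry_out(commands=[[[0.17,-0.17,0,0,0,0],[0.34,-0.34,0,0,0,0],[0.51,-0.51,0,0,0,0],[0.68,-0.68,0,0,0,0],[0.8,-0.8,0,0,0,0]]], fingers=0, newtons=50)

```text
time_s: 0.72
eef_pos: [0.3479, -0.3138, 0.4046]
tool_rot: [3.081, 0.615, -0.0]
contact_force: [-0.7, 0.4, -0.8]
finger_gap: 0.0467
grip_force: 0.0
```

carry_out(commands=[[[0.17,-0.17,0,0,0,0],[0.34,-0.34,0,0,0,0],[0.51,-0.51,0,0,0,0],[0.68,-0.68,0,0,0,0],[0.8,-0.8,0,0,0,0]]])

```text
time_s: 1.35
eef_pos: [0.456, -0.0525, 0.4047]
tool_rot: [3.081, 0.615, 0.0]
contact_force: [-0.2, -0.9, -0.4]
finger_gap: 0.0432
grip_force: 0.0
```

carry_out(commands=[[[0.17,-0.17,0,0,0,0.1],[0.34,-0.36,0,0,0,0.19],[0.49,-0.52,0,0,0,0.195],[0.49,-0.52,0,0,0,0.195],[0.49,-0.52,0,0,0,0.195]]])

```text
time_s: 1.98
eef_pos: [0.5192, 0.1116, 0.4042]
tool_rot: [3.137, 0.157, -0.002]
contact_force: [1.0, -0.6, -0.2]
finger_gap: 0.0437
grip_force: 0.0
```

```bash
python3 - <<'E'
from h import *
s=get_state();print(s['time_s'],s['eef_pos'],s['joint_positions'])
m=camera_model('wrist');im=snapshot('wrist')
np.savez('w1.npz',K=m['K'],k1=m['k1'],R=m['R'],t=m['t'])
cv2.imwrite('pics/w1.png',im)
print(rel([.519,.112,.3],-84.25))
E
```

```text
1.975 [0.51915116 0.11156844 0.40424366] [ 0.36955882  0.19652925 -0.74677144  1.67775172  0.13711049  1.32208836
 -1.87238707]
[ 2.000e-04 -5.600e-03  4.175e-01  4.000e-04  5.000e-04 -1.400e-03]
```

View pics/w1.png

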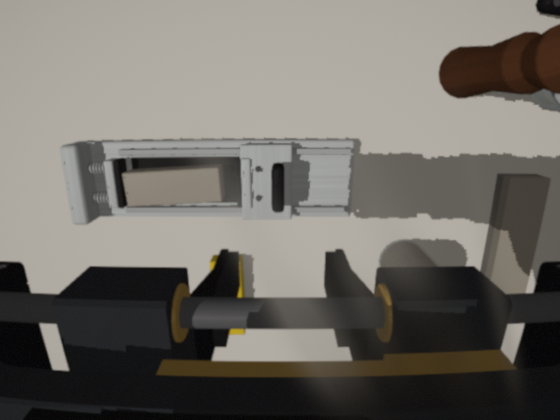

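The wrist view shows the holder level in the frame: bracket edge (66,148)–(75,222), tab top about (278,187), and base right end at column 353, rows 140–215. The pocket stone spans columns 124–222 and rows 165–205.

```bash
python3 - <<'E'
from h import *
np.set_printoptions(precision=4,suppress=True)
m=dict(np.load('w1.npz'))
for n,u,v,z in [('tab',278,187,.069),('br1',66,148,.048),('br2',75,222,.048),('b1',353,140,.015),('b2',353,215,.015),('ps1',124,171,.042),('ps2',221,164,.042),('ps3',222,201,.042),('ps4',127,206,.042),('railU_L',130,153,.028),('railU_R',352,151,.028),('wh1',495,176,.025),('wh2',543,177,.025)]: print(n,at(m,u,v,z)[:2])
b=cv2.imread('pics/w1.png')[130:230,55:365];b=cv2.resize(b,None,fx=2.5,fy=2.5,interpolation=2);cv2.imwrite('pics/c2.png',cv2.convertScaleAbs(b,alpha=1.4))
E
```

```text
tab [0.5243 0.1151]
br1 [0.539  0.3271]
br2 [0.4619 0.323 ]
b1 [0.5695 0.0413]
b2 [0.4881 0.0285]
ps1 [0.5196 0.2704]
ps2 [0.5356 0.1728]
ps3 [0.4979 0.1699]
ps4 [0.483  0.2683]
railU_L [0.5359 0.2698]
railU_R [0.5595 0.0434]
wh1 [ 0.55   -0.1172]
wh2 [ 0.5554 -0.175 ]
```

View pics/c2.png

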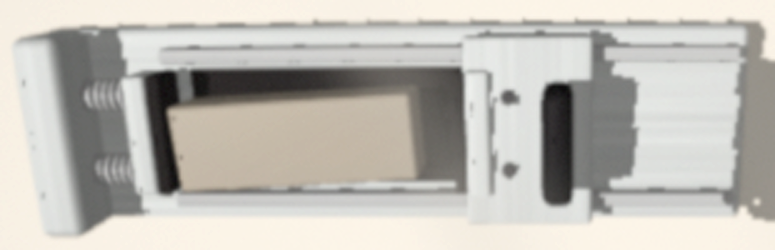

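carry_out(commands=[[[0.008,-0.007,0.22,0,0,0],[0.008,-0.007,0.44,0,0,0],[0.008,-0.007,0.6,0,0,0],[0.008,-0.007,0.68,0,0,0],[0.008,-0.007,0.717,0,0,0]]])

```text
time_s: 2.65
eef_pos: [0.5212, 0.1127, 0.2253]
tool_rot: [3.137, 0.154, -0.0]
contact_force: [0.0, -0.2, 0.5]
finger_gap: 0.0436
grip_force: 0.0
```

carry_out(commands=[[[0,0,0,0,0,0],[0,0,0,0,0,0],[0,0,0,0,0,0],[0,0,0,0,0,0],[0,0,0,0,0,0]]], fingers=-1, newtons=40)

```text
time_s: 3.28
eef_pos: [0.5211, 0.1146, 0.2261]
tool_rot: [-3.137, -0.157, -0.002]
contact_force: [-0.9, 4.6, 3.3]
finger_gap: 0.0118
grip_force: 40.0
```

carry_out(commands=[[[0,0.04,0,0,0,0],[0,0.09,0,0,0,0],[0,0.15,0,0,0,0],[0,0.21,0,0,0,0],[0,0.24,0,0,0,0]]])

```text
time_s: 3.9
eef_pos: [0.5271, 0.0554, 0.2261]
tool_rot: [-3.135, -0.158, -0.002]
contact_force: [0.3, 10.3, 2.5]
finger_gap: 0.012
grip_force: 40.0
```

carry_out(commands=[[[0,0,0,0,0,0],[0,0,0,0,0,0],[0,0,0,0,0,0],[0,0,0,0,0,0],[0,0,0,0,0,0]]], fingers=0)

```text
time_s: 4.53
eef_pos: [0.5269, 0.0539, 0.2255]
tool_rot: [3.138, 0.156, -0.0]
contact_force: [0.1, 0.0, -0.8]
finger_gap: 0.0426
grip_force: 0.0
```

```bash
python3 - <<'E'
from h import *
s=get_state();print(s['eef_pos'])
np.set_printoptions(suppress=True,precision=3)
print(rel([s['eef_pos'][0],s['eef_pos'][1],.36],5.8))
f=([s['eef_pos'][0],s['eef_pos'][1],.36],5.8)
print(rel([.508,.221,.36],5.8,f), rel([.508,.221,.36],7.5,f))
E
```

```text
[0.52694507 0.05388984 0.22545741]
[-0.     0.    -0.538  0.     0.    -1.048]
[ 0.673 -0.008  0.     0.     0.     0.   ] [ 0.673 -0.008  0.     0.     0.    -0.02 ]
```

carry_out(commands=[[[0,0,-0.2,0,0,0],[0,0,-0.4,0,0,-0.12],[0,0,-0.54,0,0,-0.24],[0,0,-0.54,0,0,-0.36],[0,0,-0.54,0,0,-0.48]]], fingers=0.45)

```text
time_s: 5.15
eef_pos: [0.527, 0.054, 0.361]
tool_rot: [2.877, 1.259, 0.001]
contact_force: [-0.2, -0.0, -0.6]
finger_gap: 0.0626
grip_force: 0.0
```

carry_out(commands=[[[0,0,0,0,0,-0.12],[0,0,0,0,0,-0.24],[0,0,0,0,0,-0.36],[0,0,0,0,0,-0.48],[0,0,0,0,0,-0.593]]])

```text
time_s: 5.78
eef_pos: [0.5269, 0.0539, 0.3605]
tool_rot: [2.056, 2.375, -0.0]
contact_force: [-0.5, 0.2, 0.5]
finger_gap: 0.0632
grip_force: 0.0
```

```bash
python3 - <<'E'
from h import *
np.set_printoptions(suppress=True,precision=3)
s=get_state();print(s['eef_pos'],s['joint_positions'])
print(rel([.508,.2207,.2137],8))
E
```

```text
[0.527 0.054 0.36 ] [ 0.645  0.281 -0.957  1.734  0.242  1.252 -0.227]
[ 0.671  0.021  0.587 -0.     0.     0.003]
```

carry_out(commands=[[[0.23,0.01,0,0,0,0],[0.46,0.021,0,0,0,0],[0.671,0.021,0.1,0,0,0],[0.671,0.021,0.3,0,0,0],[0.671,0.021,0.42,0,0,0]]])

```text
time_s: 6.4
eef_pos: [0.5083, 0.2213, 0.2533]
tool_rot: [-2.06, -2.37, 0.003]
contact_force: [0.6, -0.4, 0.6]
finger_gap: 0.063
grip_force: 0.0
```

```bash
python3 - <<'E'
from h import *
np.set_printoptions(suppress=True,precision=3)
print(rel([.508,.2207,.2137],8))
cv2.imwrite('pics/w2.png',snapshot('wrist'))
E
```

```text
[-0.002 -0.001  0.159 -0.001  0.     0.   ]
```

View pics/w2.png

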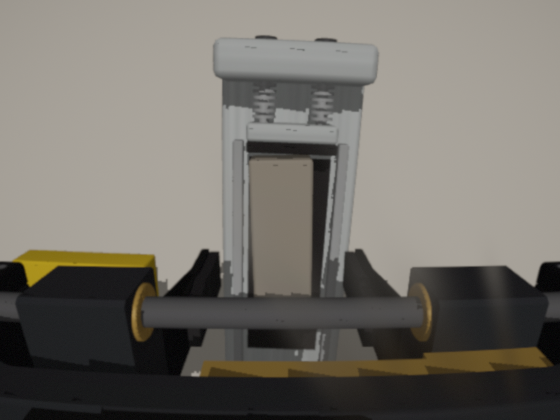

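The stone (columns 250–313, rows 155–300) sits between the fingertips and is aligned with them, so I'll descend and grip.

carry_out(commands=[[[0,0,0.08,0,0,0],[0,0,0.13,0,0,0],[0,0,0.159,0,0,0],[0,0,0.159,0,0,0],[0,0,0.159,0,0,0]]])

```text
time_s: 7.08
eef_pos: [0.5093, 0.221, 0.2164]
tool_rot: [2.063, 2.369, 0.001]
contact_force: [0.6, -0.5, 0.3]
finger_gap: 0.0635
grip_force: 0.0
```

carry_out(commands=[[[0,0,0,0,0,0],[0,0,0,0,0,0],[0,0,0,0,0,0],[0,0,0,0,0,0],[0,0,0,0,0,0]]], fingers=-1, newtons=30)

```text
time_s: 7.7
eef_pos: [0.5091, 0.2208, 0.2158]
tool_rot: [2.063, 2.369, -0.0]
contact_force: [-0.3, -0.4, 2.1]
finger_gap: 0.0359
grip_force: 30.0
```

carry_out(commands=[[[0,0,-0.08,0,0,0],[0,0,-0.2,0,0,0],[0,0,-0.32,0,0,0],[0,0,-0.36,0,0,0],[0,0,-0.36,0,0,0]]])

```text
time_s: 8.32
eef_pos: [0.5091, 0.2208, 0.3062]
tool_rot: [2.063, 2.368, 0.001]
contact_force: [0.2, -0.3, -2.7]
finger_gap: 0.0357
grip_force: 30.0
```

```bash
python3 - <<'E'
from h import *
np.set_printoptions(suppress=True,precision=3)
s=get_state();print(s['eef_pos'],s['contact_force'])
p=s['eef_pos'];print(rel([.63,.24,p[2]],8))
print(rel([.63,.24,.2137-.0195],8,([.63,.24,p[2]],8)))
E
```

```text
[0.509 0.221 0.306] [ 0.206 -0.26  -2.692]
[ 0.01   0.489  0.001  0.001  0.    -0.001]
[0.    0.    0.448 0.    0.    0.   ]
```

carry_out(commands=[[[0.005,0.16,0,0,0,0],[0.01,0.33,0,0,0,0],[0.01,0.489,0,0,0,0],[0.01,0.489,0.1,0,0,0],[0.01,0.489,0.25,0,0,0]]])

```text
time_s: 8.95
eef_pos: [0.63, 0.2404, 0.2414]
tool_rot: [-2.063, -2.369, 0.0]
contact_force: [0.4, 0.4, -1.1]
finger_gap: 0.0357
grip_force: 30.0
```

carry_out(commands=[[[0,0,0.08,0,0,0],[0,0,0.14,0,0,0],[0,0,0.17,0,0,0],[0,0,0.182,0,0,0],[0,0,0.182,0,0,0]]])

```text
time_s: 9.57
eef_pos: [0.63, 0.2402, 0.1984]
tool_rot: [2.063, 2.369, 0.001]
contact_force: [1.1, 0.6, -1.9]
finger_gap: 0.0359
grip_force: 30.0
```

carry_out(commands=[[[0,0,0.004,0,0,0],[0,0,0.008,0,0,0],[0,0,0.012,0,0,0],[0,0,0.012,0,0,0],[0,0,0.012,0,0,0]]])

```text
time_s: 10.2
eef_pos: [0.6299, 0.2402, 0.1958]
tool_rot: [2.063, 2.369, 0.0]
contact_force: [-3.4, -2.8, 7.2]
finger_gap: 0.0355
grip_force: 30.0
```

Contact is felt, so I'll release and lift.

carry_out(commands=[[[0,0,0,0,0,0],[0,0,0,0,0,0],[0,0,0,0,0,0],[0,0,0,0,0,0],[0,0,0,0,0,0]]], fingers=0.4)

```text
time_s: 10.82
eef_pos: [0.6298, 0.2401, 0.1947]
tool_rot: [2.063, 2.369, -0.0]
contact_force: [0.4, -0.1, -0.1]
finger_gap: 0.0605
grip_force: 0.0
```

carry_out(commands=[[[0,0,-0.2,0,0,0],[0,0,-0.42,0,0,0],[0,0,-0.64,0,0,0.1],[0,0,-0.76,0,0,0.22],[0,0,-0.8,0,0,0.34]]], fingers=1)

```text
time_s: 11.45
eef_pos: [0.6298, 0.2405, 0.3975]
tool_rot: [2.598, 1.764, 0.005]
contact_force: [-0.2, 0.3, 0.4]
finger_gap: 0.0867
grip_force: 0.0
```

```bash
python3 - <<'E'
from h import *
np.set_printoptions(suppress=True,precision=3)
s=get_state();print(s['eef_pos'],s['tool_rot'])
print(rel([.49,-.166,.396],-84.2))
print(rel([.49,-.166,.396],-84.2,([.49,-.166,.396],8-29.2)))
E
```

```text
[0.63  0.241 0.397] [2.598 1.764 0.005]
[-1.718  0.08   0.002  0.001 -0.002  0.728]
[0.    0.    0.    0.    0.    0.733]
```

carry_out(commands=[[[-0.24,0.01,0,0,0,0.12],[-0.48,0.02,0,0,0,0.24],[-0.72,0.03,0,0,0,0.36],[-0.96,0.045,0,0,0,0.48],[-1,0.045,0,0,0,0.58]]])

```text
time_s: 12.08
eef_pos: [0.5486, -0.0017, 0.3949]
tool_rot: [3.1, 0.495, -0.001]
contact_force: [0.4, 0.4, 0.4]
finger_gap: 0.0872
grip_force: 0.0
```

```bash
python3 - <<'E'
from h import *
np.set_printoptions(suppress=True,precision=3)
s=get_state();print(s['eef_pos'],s['tool_rot'])
print(rel([.49,-.166,.396],-84.2))
E
```

```text
[ 0.549 -0.002  0.395] [ 3.1    0.495 -0.001]
[-0.427  0.552 -0.003  0.002  0.     0.144]
```

carry_out(commands=[[[-0.14,0.18,0,0,0,0.1],[-0.28,0.36,0,0,0,0.144],[-0.427,0.552,0,0,0,0.144],[-0.427,0.552,0,0,0,0.144],[-0.427,0.552,0,0,0,0.144]]])

```text
time_s: 12.7
eef_pos: [0.4931, -0.1614, 0.3948]
tool_rot: [-3.136, -0.177, -0.001]
contact_force: [0.6, -0.0, -0.2]
finger_gap: 0.087
grip_force: 0.0
```

```bash
python3 - <<'E'
from h import *
s=get_state();print(s['eef_pos'])
m=camera_model('wrist');im=snapshot('wrist')
np.savez('w3.npz',K=m['K'],k1=m['k1'],R=m['R'],t=m['t'])
cv2.imwrite('pics/w3.png',im)
E
```

```text
[ 0.49306775 -0.1614304   0.39484769]
```

View pics/w3.png

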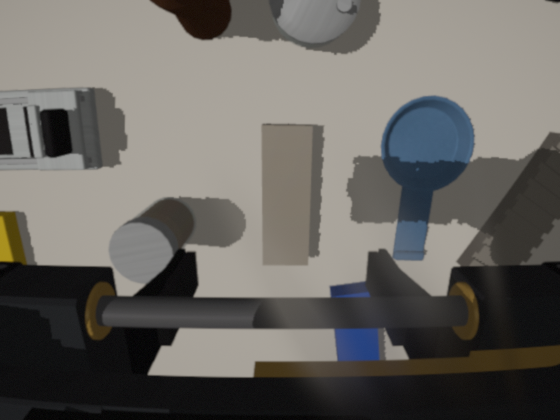

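Whetstone top corners are (263,125), (313,125), (309,265) and (264,265). The jar cap is centred at about (145,248), the salt cellar is at (316,0), and the spoon rest bowl is at (428,143).

```bash
python3 - <<'E'
from h import *
np.set_printoptions(suppress=True,precision=4)
m=dict(np.load('w3.npz'))
q=np.array([at(m,u,v,.025)[:2] for u,v in [(263,125),(313,125),(309,265),(264,265)]])
print(q,q.mean(0),[np.hypot(*(q[i]-q[i-1])) for i in range(4)])
for a,b in((3,0),(2,1),(0,1),(3,2)): d=q[b]-q[a];print(np.degrees(np.arctan2(d[1],d[0])))
print('jar',at(m,145,248,.095),at(m,111,248,.095),at(m,179,248,.095))
print(get_state()['joint_positions'])
E
```

```text
[[ 0.5506 -0.137 ]
 [ 0.5561 -0.1854]
 [ 0.4071 -0.2016]
 [ 0.4016 -0.1525]] [ 0.4789 -0.1691] [np.float64(0.14981236570643305), np.float64(0.04878350377435083), np.float64(0.14989162427807248), np.float64(0.04940517983230513)]
5.943026210996931
6.180898592712813
-83.56605025514361
-83.66264949032615
jar [ 0.4399 -0.0472  0.095 ] [ 0.4362 -0.0163  0.095 ] [ 0.4435 -0.0773  0.095 ]
[ 0.7248  0.1434 -0.5402  1.7295  0.0762  1.2894 -1.2885]
```

```bash
python3 - <<'E'
from h import *
np.set_printoptions(suppress=True,precision=4)
print(rel([.5063,-.165,.1935],-83.9))
E
```

```text
[ 0.0494  0.0231  0.8054 -0.0002 -0.0002  0.0053]
```

carry_out(commands=[[[0.05,0.023,0.1,0,0,0.005],[0.05,0.023,0.3,0,0,0.005],[0.05,0.023,0.45,0,0,0.005],[0.05,0.023,0.56,0,0,0.005],[0.05,0.023,0.6,0,0,0.005]]], newtons=60)

```text
time_s: 13.38
eef_pos: [0.5061, -0.1647, 0.2433]
tool_rot: [-3.135, -0.169, 0.003]
contact_force: [0.6, -0.9, 0.3]
finger_gap: 0.087
grip_force: 0.0
```

```bash
python3 - <<'E'
from h import *
np.set_printoptions(suppress=True,precision=4)
print(rel([.5063,-.165,.1935],-83.9))
E
```

```text
[ 0.0012  0.0017  0.1993 -0.0011  0.0012  0.0009]
```

carry_out(commands=[[[0,0,0.08,0,0,0],[0,0,0.14,0,0,0],[0,0,0.18,0,0,0],[0,0,0.199,0,0,0],[0,0,0.199,0,0,0]]])

```text
time_s: 14.0
eef_pos: [0.5062, -0.1663, 0.1951]
tool_rot: [3.137, 0.165, 0.0]
contact_force: [0.3, 0.7, 0.6]
finger_gap: 0.0869
grip_force: 0.0
```

carry_out(commands=[[[0,0,0,0,0,0],[0,0,0,0,0,0],[0,0,0,0,0,0],[0,0,0,0,0,0],[0,0,0,0,0,0]]], fingers=-1, newtons=60)

```text
time_s: 14.62
eef_pos: [0.5061, -0.1661, 0.1951]
tool_rot: [-3.137, -0.166, -0.0]
contact_force: [-0.6, 1.0, 1.2]
finger_gap: 0.0495
grip_force: 60.0
```

carry_out(commands=[[[0,0,-0.06,0,0,0],[0,0,-0.15,0,0,0],[0,0,-0.27,0,0,0],[0,0,-0.4,0,0,0],[0,0,-0.45,0,0,0]]])

```text
time_s: 15.25
eef_pos: [0.5064, -0.1663, 0.3097]
tool_rot: [3.136, 0.165, 0.004]
contact_force: [0.3, -0.7, -4.0]
finger_gap: 0.0494
grip_force: 60.0
```

```bash
python3 - <<'E'
from h import *
np.set_printoptions(suppress=True,precision=4)
s=get_state();print(s['eef_pos'],s['contact_force'],s['moment'])
m=camera_model('scene');a=snapshot('scene');cv2.imwrite('pics/s1.png',a)
p=proj(m,[.478,-.168,.1]).astype(int);print(p)
cv2.imwrite('pics/s1c.png',cv2.resize(a[80:320,150:430],None,fx=2.5,fy=2.5))
E
```

```text
[ 0.5064 -0.1663  0.3097] [ 0.2609 -0.7169 -3.9911] [ 0.0332 -0.1259 -0.0169]
[269 158]
```

View pics/s1c.png

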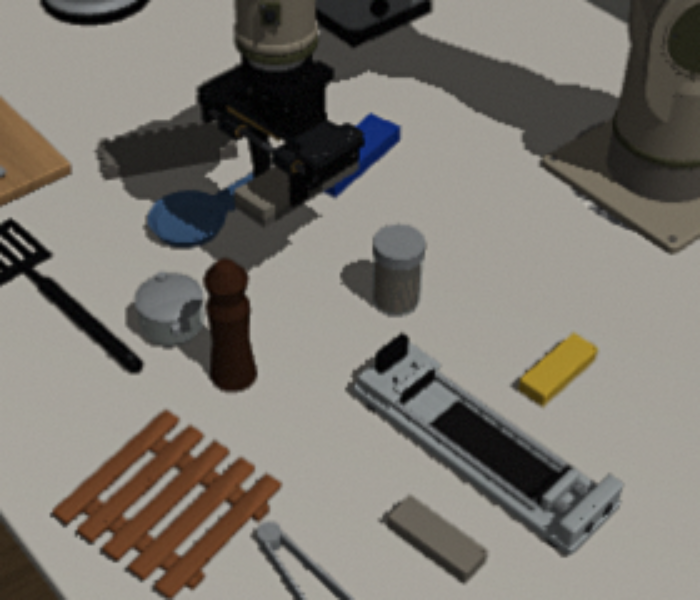

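The stone is held level at top left of the crop. The channel is empty with the jaw open, and the pocket stone lies flat at about (435,537). Next I'll find the rails' lateral position from the earlier wrist picture, using intensity profiles.

```bash
python3 - <<'E'
from h import *
np.set_printoptions(suppress=True,precision=4,linewidth=150)
a=cv2.cvtColor(cv2.imread('pics/w2.png'),6).astype(int)
for r in (170,200,230): print(r,'L',list(a[r,218:256]),'R',list(a[r,310:362]))
Rt=np.array([[-0.0014,-0.9559,-0.2936],[1,-.0017,.0007],[-.0012,-.2936,.9559]])
wm=camera_model('wrist')
R0=down(8); p=np.array([.5085,.2210,.2533]); c=p+R0@[.0801,-.0003,.0204]
R=(R0@Rt).T
np.savez('w2.npz',K=wm['K'],k1=wm['k1'],R=R,t=-R@c)
s=get_state();print(rel([.505,.16,.31],5.8))
E
```

```text
170 L [np.int64(163), np.int64(164), np.int64(163), np.int64(158), np.int64(142), np.int64(137), np.int64(142), np.int64(148), np.int64(151), np.int64(151), np.int64(152), np.int64(154), np.int64(154), np.int64(151), np.int64(140), np.int64(130), np.int64(130), np.int64(132), np.int64(132), np.int64(133), np.int64(132), np.int64(132), np.int64(131), np.int64(120), np.int64(101), np.int64(110), np.int64(141), np.int64(152), np.int64(152), np.int64(144), np.int64(123), np.int64(109), np.int64(112), np.int64(118), np.int64(120), np.int64(121), np.int64(122), np.int64(121)] R [np.int64(116), np.int64(108), np.int64(91), np.int64(53), np.int64(25), np.int64(24), np.int64(24), np.int64(26), np.int64(21), np.int64(22), np.int64(21), np.int64(21), np.int64(22), np.int64(23), np.int64(26), np.int64(27), np.int64(33), np.int64(36), np.int64(40), np.int64(69), np.int64(114), np.int64(143), np.int64(150), np.int64(148), np.int64(138), np.int64(106), np.int64(87), np.int64(102), np.int64(122), np.int64(130), np.int64(131), np.int64(132), np.int64(131), np.int64(131), np.int64(130), np.int64(130),
[... 2271 characters left out ...]
np.int64(31), np.int64(34), np.int64(33), np.int64(32), np.int64(32), np.int64(35), np.int64(57), np.int64(104), np.int64(141), np.int64(145), np.int64(134), np.int64(122), np.int64(95), np.int64(86), np.int64(111), np.int64(129), np.int64(133), np.int64(134), np.int64(134), np.int64(133), np.int64(132), np.int64(131), np.int64(129), np.int64(136), np.int64(147), np.int64(151), np.int64(151), np.int64(151), np.int64(149), np.int64(145), np.int64(138), np.int64(133), np.int64(139), np.int64(158), np.int64(163), np.int64(164), np.int64(164), np.int64(164), np.int64(164), np.int64(164), np.int64(164), np.int64(164), np.int64(164), np.int64(163)]
[ 0.1312 -1.2987 -0.001   0.0025 -0.0005 -1.0445]
```

```bash
python3 - <<'E'
from h import *
np.set_printoptions(suppress=True,precision=4)
m=dict(np.load('w2.npz'))
C=[]
for r,l0,l1,r0,r1 in [(170,232,241.7,336.7,346.7),(200,232,241.7,334.2,344),(230,231.8,241.6,331.5,341.3)]:
    P=[at(m,u,r,.028)[:2] for u in (l0,l1,r0,r1)]
    C.append(np.mean(P,0)); print(C[-1],np.linalg.norm(P[3]-P[0]),np.linalg.norm(P[2]-P[1]))
d=C[0]-C[-1];print(np.degrees(np.arctan2(d[1],d[0])))
# stop face top edge / bracket
print('stop top front',at(m,292,143,.041),'bracket front top',at(m,295,82,.048),at(m,295,42,.048))
E
```

```text
[0.5071 0.2633] 0.06797078920654721 0.05625398919174483
[0.509 0.245] 0.06801741135055298 0.05613345150353948
[0.5109 0.2256] 0.0682859878471592 0.05602137725279214
95.69982517757713
stop top front [0.5058 0.2805 0.041 ] bracket front top [0.5025 0.3116 0.048 ] [0.4998 0.3304 0.048 ]
```

carry_out(commands=[[[0,-0.05,-0.08,0,0,0],[0.01,-0.18,-0.16,0,0,-0.08],[0.03,-0.34,-0.18,0,0,-0.19],[0.05,-0.52,-0.18,0,0,-0.3],[0.07,-0.65,-0.18,0,0,-0.4]]])

```text
time_s: 15.92
eef_pos: [0.5056, 0.0002, 0.3526]
tool_rot: [-2.944, -1.096, 0.001]
contact_force: [-0.0, -0.1, -4.8]
finger_gap: 0.0495
grip_force: 60.0
```

```bash
python3 - <<'E'
from h import *
np.set_printoptions(suppress=True,precision=4)
print(rel([.5115,.2203,.33],5.7))
E
```

```text
[ 0.5934 -0.6505  0.0907 -0.0006  0.0001 -0.6384]
```

carry_out(commands=[[[0.11,-0.12,0,0,0,-0.11],[0.24,-0.26,0.02,0,0,-0.22],[0.38,-0.42,0.05,0,0,-0.33],[0.51,-0.56,0.09,0,0,-0.43],[0.593,-0.65,0.09,0,0,-0.54]]])

```text
time_s: 16.55
eef_pos: [0.5123, 0.2201, 0.3293]
tool_rot: [-2.272, -2.167, 0.002]
contact_force: [0.0, -0.3, -4.6]
finger_gap: 0.0494
grip_force: 60.0
```

carry_out(commands=[[[0,0,0,0,0,-0.05],[0,0,0,0,0,-0.09],[0,0,0.05,0,0,-0.098],[0,0,0.12,0,0,-0.098],[0,0,0.18,0,0,-0.098]]])

```text
time_s: 17.18
eef_pos: [0.5135, 0.2168, 0.2832]
tool_rot: [-2.118, -2.319, 0.002]
contact_force: [-0.9, 0.4, -4.0]
finger_gap: 0.0495
grip_force: 60.0
```

```bash
python3 - <<'E'
from h import *
np.set_printoptions(suppress=True,precision=4)
s=get_state();print(s['eef_pos'],s['time_s'])
print(rel([.5115,.2203,.2225],5.7))
m=camera_model('wrist');im=snapshot('wrist')
np.savez('w4.npz',K=m['K'],k1=m['k1'],R=m['R'],t=m['t'])
cv2.imwrite('pics/w4.png',im)
E
```

```text
[0.5135 0.2168 0.2832] 17.175
[ 0.0149 -0.0064  0.2426 -0.001   0.0004 -0.0059]
```

View pics/w4.png

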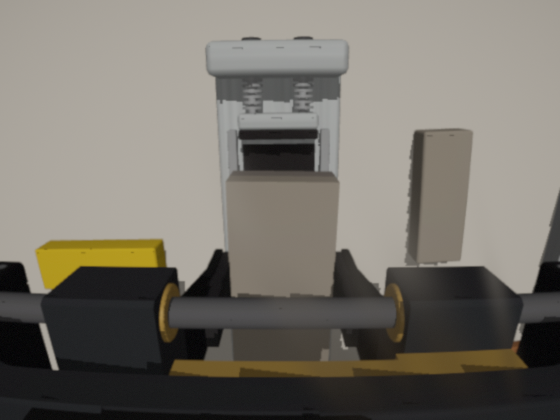

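The stone is held over the channel with its end edge at row 172, columns 229–337. The rails at row 150 are at columns 228–238 and 320–329, so I'll check the centring.

```bash
python3 - <<'E'
from h import *
np.set_printoptions(suppress=True,precision=4,linewidth=200)
m=dict(np.load('w4.npz'))
a=cv2.cvtColor(cv2.imread('pics/w4.png'),6)
print(a[150,222:250].tolist(),a[150,308:340].tolist());print(a[190,222:240].tolist(),a[190,326:346].tolist());print(a[100:182,280].tolist())
z=.2832-.1701
print('stone end',at(m,229,172,z),at(m,337,172,z),at(m,229,190,z),at(m,337,190,z))
print('rails',at(m,228.5,150,.028),at(m,329,150,.028))
E
```

```text
[156, 158, 158, 160, 158, 149, 137, 135, 136, 136, 137, 136, 136, 128, 108, 106, 141, 148, 123, 91, 66, 41, 28, 25, 24, 24, 21, 21] [21, 21, 18, 20, 24, 33, 77, 128, 152, 156, 147, 119, 100, 121, 135, 136, 136, 136, 136, 135, 133, 141, 156, 160, 160, 160, 159, 156, 149, 142, 145, 162]
[142, 149, 153, 147, 138, 131, 131, 131, 131, 130, 130, 129, 130, 129, 128, 128, 128, 127] [124, 125, 124, 124, 124, 123, 125, 125, 125, 125, 125, 126, 134, 153, 166, 170, 170, 170, 170, 170]
[94, 123, 151, 158, 158, 158, 158, 158, 158, 158, 158, 154, 145, 145, 156, 162, 157, 139, 141, 154, 158, 156, 153, 152, 152, 152, 147, 131, 108, 72, 41, 30, 27, 26, 30, 30, 30, 29, 34, 59, 81, 86, 83, 67, 37, 16, 15, 18, 14, 16, 16, 14, 20, 26, 28, 28, 27, 31, 30, 30, 28, 31, 30, 32, 30, 29, 30, 31, 30, 34, 48, 68, 77, 79, 78, 82, 91, 93, 96, 95, 97, 105]
stone end [0.485  0.2665 0.1131] [0.5316 0.2707 0.1131] [0.4854 0.2585 0.1131] [0.5327 0.2627 0.1131]
rails [0.4724 0.2638 0.028 ] [0.5393 0.2698 0.028 ]
```

carry_out(commands=[[[0.015,-0.008,0.03,0,0,-0.005],[0.015,-0.008,0.1,0,0,-0.005],[0.015,-0.008,0.17,0,0,-0.005],[0.015,-0.008,0.21,0,0,-0.005],[0.015,-0.008,0.225,0,0,-0.005]]])

```text
time_s: 17.85
eef_pos: [0.5114, 0.2205, 0.2279]
tool_rot: [-2.108, -2.328, 0.001]
contact_force: [-0.2, 0.9, -4.8]
finger_gap: 0.0492
grip_force: 60.0
```

```bash
python3 - <<'E'
from h import *
np.set_printoptions(suppress=True,precision=4,linewidth=200)
print(rel([.5111,.2203,.2155],5.7))
m=dict(np.load('w4.npz'));print(at(m,280,127.5,.041))
E
```

```text
[-0.0005 -0.0014  0.0495 -0.0006  0.0001 -0.0003]
[0.5054 0.2824 0.041 ]
```

carry_out(commands=[[[0,-0.001,0.012,0,0,0],[0,-0.001,0.022,0,0,0],[0,-0.001,0.032,0,0,0],[0,-0.001,0.042,0,0,0],[0,-0.001,0.046,0,0,0]]])

```text
time_s: 18.48
eef_pos: [0.5113, 0.2205, 0.2171]
tool_rot: [2.109, 2.329, -0.0]
contact_force: [0.2, -0.3, -4.3]
finger_gap: 0.0495
grip_force: 60.0
```

carry_out(commands=[[[0,0,0.002,0,0,0],[0,0,0.004,0,0,0],[0,0,0.004,0,0,0],[0,0,0.004,0,0,0],[0,0,0.004,0,0,0]]])

```text
time_s: 19.1
eef_pos: [0.5113, 0.2205, 0.2163]
tool_rot: [2.109, 2.328, 0.0]
contact_force: [-0.3, -0.3, -3.9]
finger_gap: 0.0494
grip_force: 60.0
```

carry_out(commands=[[[0,0,0.003,0,0,0],[0,0,0.006,0,0,0],[0.015,0,0.006,0,0,0],[0.03,0,0.006,0,0,0],[0.036,0,0.006,0,0,0]]])

```text
time_s: 19.73
eef_pos: [0.5109, 0.2291, 0.2151]
tool_rot: [2.108, 2.327, -0.001]
contact_force: [1.3, -7.9, 7.1]
finger_gap: 0.0494
grip_force: 60.0
```

carry_out(commands=[[[0.004,0,0,0,0,0],[0.008,0,0,0,0,0],[0.01,0,0,0,0,0],[0.01,0,0,0,0,0],[0.01,0,0,0,0,0]]])

```text
time_s: 20.35
eef_pos: [0.5108, 0.231, 0.2151]
tool_rot: [2.109, 2.326, -0.002]
contact_force: [-0.1, -8.6, 7.8]
finger_gap: 0.0491
grip_force: 60.0
```

carry_out(commands=[[[0,0,0,0,0,0],[0,0,0,0,0,0],[0,0,0,0,0,0],[0,0,0,0,0,0],[0,0,0,0,0,0]]], fingers=0.6)

```text
time_s: 20.98
eef_pos: [0.5101, 0.2321, 0.2147]
tool_rot: [-2.109, -2.329, -0.0]
contact_force: [0.1, -0.5, -0.5]
finger_gap: 0.069
grip_force: 0.0
```

carry_out(commands=[[[0,0,-0.15,0,0,0],[0,0,-0.35,0,0,0],[0,0,-0.55,0,0,0.1],[0,0,-0.6,0,0,0.22],[0,0,-0.6,0,0,0.34]]])

```text
time_s: 21.6
eef_pos: [0.5103, 0.2323, 0.3663]
tool_rot: [2.632, 1.713, 0.004]
contact_force: [0.1, -0.4, -0.5]
finger_gap: 0.0698
grip_force: 0.0
```

carry_out(commands=[[[0,0,0,0,0,0.12],[0,0,0,0,0,0.24],[0,0,0,0,0,0.36],[0,0,0,0,0,0.48],[0,0,0,0,0,0.6]]], fingers=0)

```text
time_s: 22.22
eef_pos: [0.5101, 0.2321, 0.3647]
tool_rot: [3.116, 0.398, -0.0]
contact_force: [0.5, -0.1, -0.4]
finger_gap: 0.0441
grip_force: 0.0
```

```bash
python3 - <<'E'
from h import *
np.set_printoptions(suppress=True,precision=4,linewidth=200)
s=get_state();print(s['eef_pos'],s['joint_positions'])
print(rel([.527,.0555,.28],-84.3),rel([.527,.0555,.225],-84.3))
E
```

```text
[0.5101 0.2321 0.3647] [ 0.1062  0.2974 -0.7271  1.6591  0.2058  1.2637 -1.9785]
[-0.112   0.7007  0.3388  0.      0.      0.103 ] [-0.112   0.7007  0.5588  0.      0.      0.103 ]
```

carry_out(commands=[[[-0.04,0.23,0,0,0,0.05],[-0.08,0.46,0,0,0,0.103],[-0.112,0.69,0,0,0,0.103],[-0.112,0.7,0.1,0,0,0.103],[-0.112,0.7,0.3,0,0,0.103]]])

```text
time_s: 22.85
eef_pos: [0.529, 0.0547, 0.2906]
tool_rot: [3.137, 0.162, 0.007]
contact_force: [0.3, -0.1, -1.3]
finger_gap: 0.0438
grip_force: 0.0
```

```bash
python3 - <<'E'
from h import *
np.set_printoptions(suppress=True,precision=4,linewidth=200)
print(rel([.527,.0555,.225],-84.3))
E
```

```text
[-0.0087 -0.0041  0.2623  0.0004 -0.003   0.0023]
```

carry_out(commands=[[[-0.008,-0.004,0.1,0,0,0],[-0.008,-0.004,0.19,0,0,0],[-0.008,-0.004,0.24,0,0,0],[-0.008,-0.004,0.26,0,0,0],[-0.008,-0.004,0.26,0,0,0]]])

```text
time_s: 23.48
eef_pos: [0.5262, 0.0565, 0.2251]
tool_rot: [3.137, 0.165, 0.001]
contact_force: [0.3, -0.5, -0.1]
finger_gap: 0.0432
grip_force: 0.0
```

carry_out(commands=[[[0,0,0,0,0,0],[0,0,0,0,0,0],[0,0,0,0,0,0],[0,0,0,0,0,0],[0,0,0,0,0,0]]], fingers=-1, newtons=60)

```text
time_s: 24.1
eef_pos: [0.5261, 0.0558, 0.2249]
tool_rot: [3.136, 0.164, 0.0]
contact_force: [-0.5, -4.1, 2.3]
finger_gap: 0.0118
grip_force: 60.0
```

carry_out(commands=[[[0,-0.02,0,0,0,0],[0,-0.05,0,0,0,0],[0,-0.08,0,0,0,0],[0,-0.1,0,0,0,0],[0,-0.1,0,0,0,0]]])

```text
time_s: 24.72
eef_pos: [0.5237, 0.0801, 0.2249]
tool_rot: [3.135, 0.163, 0.001]
contact_force: [-0.1, -6.5, 2.8]
finger_gap: 0.0118
grip_force: 60.0
```

carry_out(commands=[[[0,-0.008,0,0,0,0],[0,-0.016,0,0,0,0],[0,-0.024,0,0,0,0],[0,-0.032,0,0,0,0],[0,-0.032,0,0,0,0]]])

```text
time_s: 25.35
eef_pos: [0.5231, 0.0865, 0.2249]
tool_rot: [3.133, 0.161, 0.0]
contact_force: [0.9, -12.3, 4.2]
finger_gap: 0.0118
grip_force: 60.0
```

carry_out(commands=[[[0,-0.004,0,0,0,0],[0,-0.008,0,0,0,0],[0,-0.012,0,0,0,0],[0,-0.016,0,0,0,0],[0,-0.016,0,0,0,0]]])

```text
time_s: 25.98
eef_pos: [0.5227, 0.0899, 0.2249]
tool_rot: [3.133, 0.16, 0.0]
contact_force: [0.3, -14.7, 6.1]
finger_gap: 0.0115
grip_force: 60.0
```

carry_out(commands=[[[0,-0.004,0,0,0,0],[0,-0.008,0,0,0,0],[0,-0.012,0,0,0,0],[0,-0.012,0,0,0,0],[0,-0.012,0,0,0,0]]])

```text
time_s: 26.6
eef_pos: [0.5225, 0.0926, 0.2249]
tool_rot: [3.132, 0.159, -0.0]
contact_force: [1.3, -15.0, 6.7]
finger_gap: 0.0114
grip_force: 60.0
```

carry_out(commands=[[[0,-0.004,0,0,0,0],[0,-0.008,0,0,0,0],[0,-0.012,0,0,0,0],[0,-0.012,0,0,0,0],[0,-0.012,0,0,0,0]]])

```text
time_s: 27.22
eef_pos: [0.5222, 0.0953, 0.2249]
tool_rot: [3.132, 0.159, -0.0]
contact_force: [0.3, -16.8, 6.4]
finger_gap: 0.0117
grip_force: 60.0
```

carry_out(commands=[[[0,-0.003,0,0,0,0],[0,-0.006,0,0,0,0],[0,-0.008,0,0,0,0],[0,-0.008,0,0,0,0],[0,-0.008,0,0,0,0]]])

```text
time_s: 27.85
eef_pos: [0.5221, 0.097, 0.2249]
tool_rot: [3.132, 0.158, -0.0]
contact_force: [0.9, -17.0, 6.7]
finger_gap: 0.0115
grip_force: 60.0
```

```bash
python3 - <<'E'
from h import *
s=get_state();print(s['eef_pos'],s['contact_force'])
a=snapshot('top');cv2.imwrite('pics/t2.png',a)
b=cv2.resize(a[190:270,110:270],None,fx=5,fy=5,interpolation=2);c=cv2.resize(snapshot('scene')[200:310,270:410],None,fx=2.8,fy=2.8,interpolation=2)
cv2.imwrite('pics/sc2.png',c);cv2.imwrite('pics/t2c.png',cv2.convertScaleAbs(b,alpha=1.4))
E
```

```text
[0.5220639  0.09703632 0.22490047] [  0.93754436 -16.9689319    6.67696695]
```

carry_out(commands=[[[0,-0.003,0,0,0,0],[0,-0.006,0,0,0,0],[0,-0.008,0,0,0,0],[0,-0.008,0,0,0,0],[0,-0.008,0,0,0,0]]])

```text
time_s: 28.58
eef_pos: [0.522, 0.0978, 0.2249]
tool_rot: [3.13, 0.157, -0.0]
contact_force: [1.5, -22.6, 8.1]
finger_gap: 0.0113
grip_force: 60.1
```

```bash
python3 - <<'E'
from h import *
m=camera_model('top');a=cv2.cvtColor(cv2.imread('pics/t2.png'),6)
o=np.array([.509,.245]);d=np.array([-.0993,.9951])
# grey profile along centreline offset, at z .043, from y .24 to .34 
for off in(-.012,.012):
  print([int(cv2.getRectSubPix(a,(1,1),tuple(map(float,proj(m,[*(o+d*t+off*np.array([d[1],-d[0]])),.043]))))[0,0]) for t in np.arange(0,.09,.002)])
E
```

```text
[80, 81, 82, 82, 82, 82, 82, 82, 82, 82, 82, 83, 82, 82, 82, 83, 82, 82, 83, 83, 81, 63, 42, 38, 59, 95, 101, 102, 90, 69, 52, 50, 44, 43, 46, 56, 72, 89, 100, 102, 103, 104, 105, 106, 106]
[80, 84, 86, 86, 86, 86, 84, 82, 82, 82, 82, 82, 81, 82, 82, 81, 82, 82, 81, 81, 80, 68, 43, 35, 64, 87, 99, 103, 99, 73, 59, 50, 44, 43, 46, 54, 72, 88, 97, 100, 103, 105, 104, 106, 108]
```

carry_out(commands=[[[0,0,0,0,0,0],[0,0,0,0,0,0],[0,0,0,0,0,0],[0,0,0,0,0,0],[0,0,0,0,0,0]]], fingers=-0.4)

```text
time_s: 29.2
eef_pos: [0.5212, 0.1034, 0.2249]
tool_rot: [-3.137, -0.166, -0.001]
contact_force: [2.3, -3.5, 2.5]
finger_gap: 0.0259
grip_force: 1.6
```

carry_out(commands=[[[0,0,-0.1,0,0,0],[0,0,-0.3,0,0,0],[0,0,-0.5,0,0,0],[0,0.2,-0.6,0,0,0],[0,0.4,-0.6,0,0,0]]])

```text
time_s: 29.82
eef_pos: [0.5319, 0.0041, 0.377]
tool_rot: [-3.136, -0.17, -0.006]
contact_force: [1.0, -0.2, 0.1]
finger_gap: 0.0259
grip_force: 0.0
```

carry_out(commands=[[[0,0.2,0,0,0,0],[0,0.4,0,0,0,0],[0,0.6,0,0,0,0],[0,0.6,0,0,0,0],[0,0.6,0,0,0,0]]])

```text
time_s: 30.45
eef_pos: [0.5474, -0.1441, 0.3744]
tool_rot: [-3.136, -0.167, 0.001]
contact_force: [0.2, -0.1, 0.3]
finger_gap: 0.026
grip_force: 0.0
```

```bash
python3 - <<'E'
from h import *
a=snapshot('scene')[100:310,150:410];b=cv2.resize(a,None,fx=2.8,fy=2.8,interpolation=2)
cv2.imwrite('pics/f.png',cv2.convertScaleAbs(b,alpha=1.3))
E
```

```text
(no output)
```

View pics/f.png

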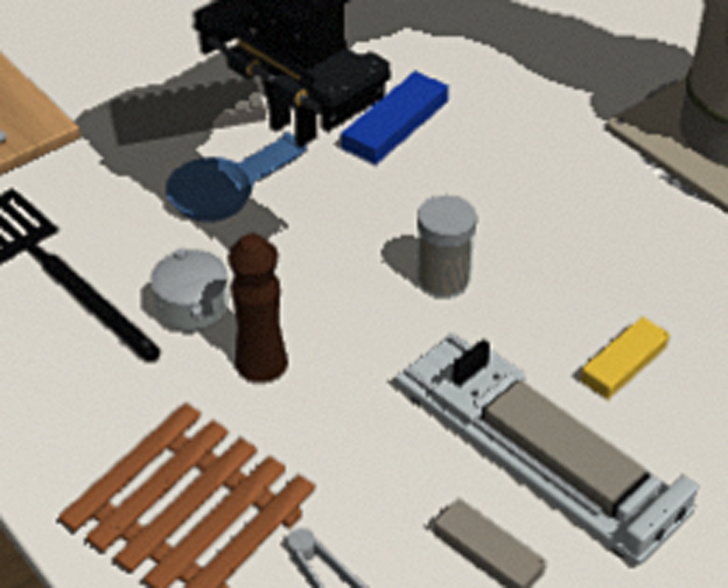

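The whetstone is held between the jaw (about (490,400)) and the compressed stop (about (640,490)). The pocket stone lies flat on the counter and nothing else has moved.

```bash
python3 -c "
from station import *
print(finish_job())"
```

```text
the job is handed in; nothing more can be done
None
```

The job is handed in at about 30 s: the whetstone is clamped flat in the channel, with the rise in push force at the end showing the stop at or near hard in, the pocket stone lies flat on clear quartz, and nothing else in the final picture looks moved.

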